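# Load the table carousel at the pass

## Task

Load the wooden table carousel for service with the four table seasonings, each standing upright in its holder: the pepper mill in the large round cup, the salt shaker in the small cup next to the mill's, the spice jar in the other small cup (across from the mill), and the empty ramekin in the square tray. The carousel turns freely and already faces the guests the right way: set things down without dropping them and without letting it turn.

Things in the scene. Friction and masses are not known exactly. Their poses are not given: they have to be found in the camera images.
- pepper_mill: Turned dark-wood pepper mill with a small steel ball on top, loose, about 0.18 kg, 58 mm diameter at the foot, 150 mm tall; its rigid head, 50 mm diameter, spans 109 to 139 mm and is a good grip. Origin: centre of the underside, z up.
- salt_shaker: Glass salt shaker with a steel dome top, loose, about 0.1 kg, 90 mm tall; the body is 44 mm in diameter up to 70 mm, the dome 34 mm. Grip across the body at 55 to 65 mm. Origin: centre of the underside, z up.
- spice_jar: Straight round spice jar with a dark brown screw cap, loose, about 0.11 kg, 43 mm diameter, 96 mm tall (cap from 75 mm up). Grip across body or cap at 60 to 85 mm. Origin: centre of the underside, z up.
- ramekin: Empty white porcelain ramekin, loose, about 0.16 kg, 71 mm diameter at the rim, 62 mm at the foot, 44 mm tall; the wall is up to 10 mm thick at the rim, so pinch it over the rim, one finger inside (wall centre 32 mm from the axis, floor 6 mm up). Origin: centre of the underside, z up. (The bottomless steel ring nearby is not it.)
- carousel: Wooden carousel disc, 290 mm diameter, upper face 26 mm above the worktop; turns almost without friction about a vertical axis on a fixed base. A small steel knob at its centre stands 27 mm above the face. Origin: on the axis, 10 mm above the worktop. The four holders are fixed on it 88 mm from the axis, counter-clockwise from above: large cup, salt cup, spice cup, square tray.
- large_cup: Large round steel cup on the carousel, for the pepper mill: 22 mm tall, inner diameter 68 mm at the floor flaring to 76 mm at the mouth. Origin: centre of its underside, on the disc's upper face (its inner floor is 3 mm higher); x points away from the carousel's axis.
- salt_cup: Small round steel cup next to the large cup (a quarter turn counter-clockwise from it, across from the square tray), for the salt shaker: 16 mm tall, inner diameter 55 mm at the floor flaring to 63 mm at the mouth. Origin: centre of its underside, on the disc's upper face (its inner floor is 3 mm higher).
- spice_cup: The other small round steel cup, equal in size, straight across the axis from the large cup and next to the square tray, for the spice jar. Origin as for the salt cup.
- square_tray: Square steel tray with a low rim on the carousel, for the ramekin: 86 mm outside, 80 mm inside, 12 mm tall. Origin: centre of its underside, on the disc's upper face (its inner floor is 3 mm higher). Heat-lamp shades (284 mm steel bells, rims 0.54 and 0.60 m up) hang over the back of the table, behind the carousel and behind the seasonings: keep the arm clear of them, on the side near the robot.

How it is judged:
By the outcome, as a careful person would: the job done as asked, in the order asked, and still so for the second after the job is handed in, with the robot touching nothing.
It also fails if it takes over 128 s, if anything falls off the work surface, if the arm or the gripper's body presses on something with over 40 N, if the wrist force passes 120 N, or if a joint passes its speed limit or range.

## Robot

A 6-joint arm with a two-finger parallel gripper is mounted at the origin on a cart in front of the work surface, level with it; the furniture and walls round the work are solid. World frame = base frame: x ahead of the robot, y to its left, z up, the work surface at z = 0. Lengths are in m, angles in rad, forces in N, time in s.
With the tool pointing down it reaches from about 0.35 to 0.975 m from the base axis. Payload 4.9 kg.
Tool frame: the origin (TCP) lies midway between the tips of the shut fingers; the grasp point (between the pads) lies 19 mm behind it; z points along the fingers, y is the line along which they close (so a half turn about z gives the same grasp; the last joint's range is limited). The gripper opens to 85 mm and grips with 20 to 120 N. Pads are 22 mm wide; open, the fingers measure 114 mm over their backs; the gripper's body (76 mm by 85 mm) begins 54 mm behind the grasp point. The pads swing forward as they close: fully open they stand 13 mm farther back than shut.
Start: joints at [1.087, 0.053, 1.613, -0, 1.476, -0.119], TCP at [0.223, 0.584, 0.231] pointing down, gripper open.
Joint ranges: [-3.01, 3.01], [-1.01, 2.22], [0.06, 2.58], [-1.02, 4.17], [0.09, 2.62], [-3.14, 3.14]. Speed limits (rad/s): [2.57, 2.57, 3.14, 3.14, 3.14, 3.14].

## Interface

Orientations are given as a rotation vector (axis times angle).
In Python, from station import ctrl gives the robot as it stands.
- The arm moves only by the tool step_arm, never from a script. Its argument "targets" is a list of rows, each an object with "travel": the shift along the world's x, y, z as a fraction of full scale, a list of three; "angular": the turn, a rotation vector about the world's x, y, z as a fraction of full scale, a list of three; "gripper": the opening, from 0 (shut) to 1 (fully open). In form: [{"travel": [x, y, z], "angular": [rx, ry, rz], "gripper": gripper}, ...]. A call has 1 to 10 rows; each row is the pose to reach, as a shift and turn from the pose commanded when the call began; what a row does not reach only later rows make up. Full scale, the value 1, is 0.6 m for a shift and pi/4 rad for a turn. A row lasts 1/10 s, in which the tool goes at most 50 mm and 8.59 degrees, less where a joint would pass 70% of its speed; a pose out of reach is approached as far as the arm can. A call with a number of a shift or a turn outside -1 to 1 is refused whole. A call with a gripper value outside its range is refused whole. The fingers move at their own pace and stop on an object; "squeeze" is the grip in N (left out, the last holds). Time passes only in rows, so rows that repeat a pose let the fingers close. It gives the time, the measured TCP pose, the force, the opening and the grip force at its end, in the units of the state.
- ctrl.get_obs(): the state, without advancing time (a new reading comes with each control period).
- ctrl.get_image(name): name is "scene" or "top" or "wrist"; returns a dict with "img" (420x560x3 uint8, red, green, blue), "fx", "fy", "cx", "cy" (pixels), "rvec" (rotation vector, rad) and "tvec" (3), from world to camera coordinates, as OpenCV has them. Camera axes: x right, y down, z forward; pixel columns grow to the right and rows downward; lengths in m; the calibration is good to about 2 mm. A picture is of the moment at which its call begins. There is no depth.
- ctrl.finish_job(): hands the job in; it is judged then, once.
The state is a dict: "t": time; "q": joint angles; "dq": joint speeds; "effort": joint torques, N m; "tool_pos": TCP position; "tool_rot": TCP orientation; "contact_force": force on the tool from outside, world axes, zero at the start; "wrist_torque": the same for the moment, N m; "opening": finger opening in m; "grip_force": force on a finger pad.
Only numpy, scipy, OpenCV 4.12 (cv2) and the standard library are available. Lean on these libraries where they do the work, as an engineer would, in place of code of your own. Each camera call takes 0.05 s, during which the arm holds its last target. There are 200 camera calls.

## Working session

There is one attempt and no reset: what is moved stays moved. The work goes in short steps, Python scripts to look and compute and a tool call to move; the robot and the scene stay as the last step left them, time stands still between calls to the robot, and variables do not carry over. Pictures are saved under pics/ and viewed, at most 14 in all, crops included, and the job is handed in when it is done.

Besides the shell and the picture viewer there is one more tool, called after "Request:" by a JSON object that holds its "method" and its "body". step_arm: Moves the arm, as the interface text tells. Its arguments: {"type":"object","properties":{"targets":{"type":"array"},"squeeze":{"type":"number"}},"required":["targets"]}

```bash
ls; mkdir -p pics; cat > h.py <<'E'
import numpy as np, cv2
from station import ctrl
def cam(n,f=None):
    d=ctrl.get_image(n)
    if f: cv2.imwrite('pics/'+f,d['img'][:,:,::-1])
    K=np.array([[d['fx'],0,d['cx']],[0,d['fy'],d['cy']],[0,0,1.]])
    R=cv2.Rodrigues(np.array(d['rvec'],float))[0];t=np.array(d['tvec'],float)
    return d['img'],K,R,t
def ray(c,u,v,z):
    _,K,R,t=c
    o=-R.T@t; w=R.T@np.linalg.inv(K)@[u,v,1]
    return (o+w*(z-o[2])/w[2]).round(4)
def proj(c,p):
    _,K,R,t=c
    q=K@(R@np.array(p,float)+t); return (q[:2]/q[2]).round(1)
E
python3 - <<'E'
from h import *
import pickle
cs={n:cam(n,n+'0.png') for n in('top','scene','wrist')}
pickle.dump(cs,open('c0.pkl','wb'))
for n,c in cs.items(): print(n,(-c[2].T@c[3]).round(3),c[1][0,0],c[2][2].round(2))
print(ctrl.get_obs())
E
```

```text
pics
top [ 0.288 -0.028  1.418] 482.95485017623463 [ 0.19 -0.   -0.98]
scene [-0.12  -0.368  0.868] 456.0655138098321 [ 0.6   0.3  -0.74]
wrist [0.147 0.613 0.373] 295.3895127177618 [ 0.29 -0.11 -0.95]
{'t': 0.15, 'q': array([ 1.08700326e+00,  5.32318949e-02,  1.61401403e+00, -2.45702121e-05,
        1.47598715e+00, -1.18989564e-01]), 'dq': array([-0.00035974, -0.00083597, -0.00406634,  0.00107669, -0.00027043,
       -0.00072446]), 'effort': array([ 3.50583850e-04, -3.94248068e+01, -3.70720088e+01, -1.19102533e-04,
        4.71004372e-03,  2.90291055e-06]), 'tool_pos': array([0.22274487, 0.5834265 , 0.23030772]), 'tool_rot': array([-5.69771882e-01, -3.08902017e+00,  2.47166701e-03]), 'contact_force': array([-0.10801598,  0.5248536 ,  0.30381158]), 'wrist_torque': array([ 0.01305916, -0.0222576 , -0.0008867 ]), 'grip_force': 0.0, 'opening': 0.08533509845290649}
```

View pics/top0.png

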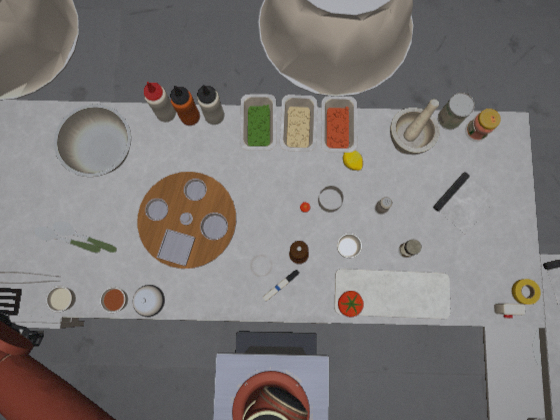

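View pics/scene0.png

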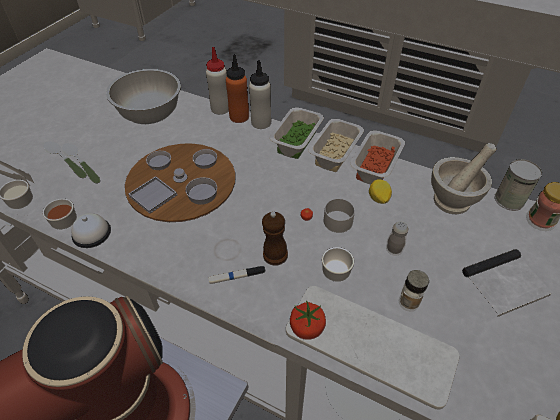

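The top view shows the carousel knob at (187,218), large cup (214,227), salt cup (196,190), spice cup (157,210) and tray (178,248). The mill is at (299,251), ramekin (348,245), ring (330,198), salt (385,205) and jar (411,247). I'll zoom in for accuracy.

```bash
python3 - <<'E'
import pickle,cv2,numpy as np
cs=pickle.load(open('c0.pkl','rb'))
t=cs['top'][0][:,:,::-1]; s=cs['scene'][0][:,:,::-1]
def crop(im,x,y,w,h,k): return cv2.resize(im[y:y+h,x:x+w],None,fx=k,fy=k,interpolation=cv2.INTER_CUBIC)
a=crop(t,285,180,150,90,5); cv2.imwrite('pics/a.png',a)
cv2.imwrite('pics/b.png',crop(t,132,167,110,106,5))
cv2.imwrite('pics/c.png',crop(s,250,200,190,115,4))
E
```

```text
(no output)
```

View pics/a.png

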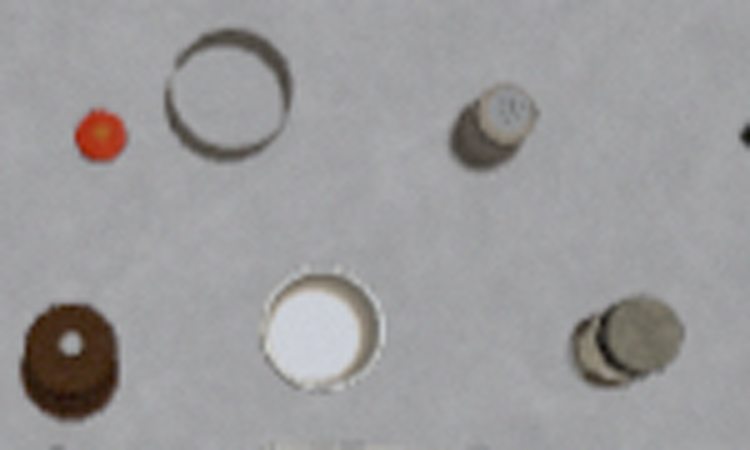

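View pics/b.png

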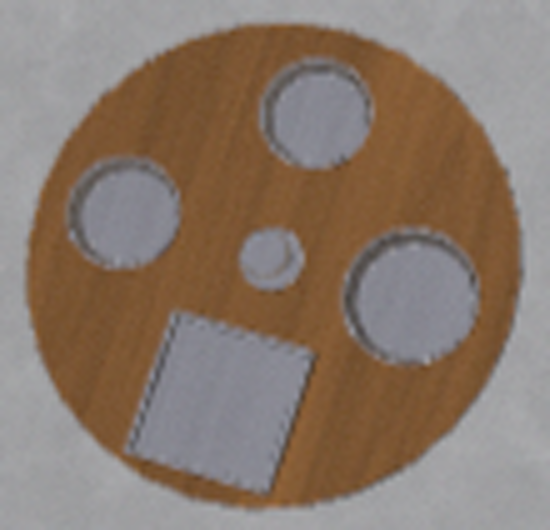

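View pics/c.png

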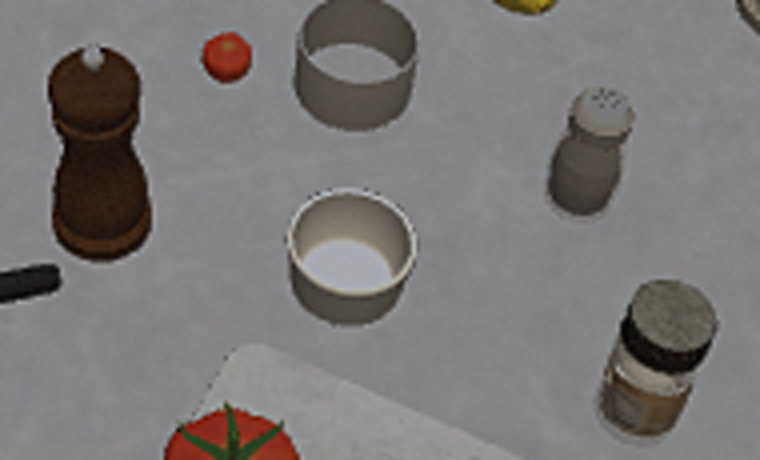

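The zooms show all four seasonings upright, with the ramekin at (323,328) in the crop and the ring behind it. All four holders are empty. Next I triangulate.

```bash
cat > m.py <<'E'
from h import *
import pickle
cs=pickle.load(open('c0.pkl','rb'));T=cs['top'];S=cs['scene']
def tri(a,b):
    P=[c[1]@np.c_[c[2],c[3]] for c in(T,S)]
    X=cv2.triangulatePoints(P[0],P[1],np.array(a,float),np.array(b,float))[:,0];return (X[:3]/X[3]).round(4)
for n,u,v,z,b in[('mill',298.8,248.2,.147,(272.9,213.6)),('ram',349.2,245.2,.044,(337.4,260.1)),('salt',386.2,202.2,.088,(400.6,225.6)),('jar',413.6,246.6,.096,(417.4,278.6))]:
    print(n,ray(T,u,v,z),ray(S,*b,z),tri((u,v),b))
C=ray(T,186.5,219.6,.026);print('C',C)
for n,u,v,z in[('L',213.8,225.9,.048),('salt',195,189.3,.042),('spice',156.3,209.1,.042),('tray',176,247,.038)]:
    p=ray(T,u,v,z);d=(p-C)[:2];print(n,p,np.hypot(*d).round(4),np.degrees(np.arctan2(d[1],d[0])).round(1))
for x,y in[(177,309),(316,352),(270,496),(125,452)]: print(ray(T,132+x/5-.4,167+y/5-.4,.038))
E
python3 m.py
```

```text
mill [ 0.4336 -0.0661  0.147 ] [ 0.4358 -0.0676  0.147 ] [ 0.4341 -0.067   0.1481]
ram [ 0.4572 -0.2132  0.044 ] [ 0.4587 -0.2143  0.044 ] [ 0.4575 -0.2137  0.045 ]
salt [ 0.5759 -0.312   0.088 ] [ 0.5782 -0.3124  0.088 ] [ 0.5757 -0.312   0.0904]
jar [ 0.4509 -0.3836  0.096 ] [ 0.4527 -0.3835  0.096 ] [ 0.4507 -0.3832  0.0985]
C [0.5239 0.2598 0.026 ]
L [0.5037 0.1759 0.048 ] 0.0863 -103.5
salt [0.6116 0.2371 0.042 ] 0.0906 -14.5
spice [0.5501 0.3458 0.042 ] 0.0899 73.1
tray [0.4416 0.2825 0.038 ] 0.0854 164.6
[0.4949 0.3119 0.038 ]
[0.4717 0.2304 0.038 ]
[0.3886 0.2518 0.038 ]
[0.4118 0.3359 0.038 ]
```

Request:
{"method": "step_arm", "body": {"targets": [{"travel": [0.02, -0.05, 0], "angular": [0, 0, 0.05], "gripper": 1}, {"travel": [0.26, -0.8, 0], "angular": [0, 0, 0.133], "gripper": 1}, {"travel": [0.26, -0.8, 0], "angular": [0, 0, 0.133], "gripper": 1}, {"travel": [0.26, -0.8, 0], "angular": [0, 0, 0.133], "gripper": 1}, {"travel": [0.26, -0.8, 0], "angular": [0, 0, 0.133], "gripper": 1}, {"travel": [0.26, -0.8, 0], "angular": [0, 0, 0.133], "gripper": 1}, {"travel": [0.26, -0.8, 0], "angular": [0, 0, 0.133], "gripper": 1}, {"travel": [0.26, -0.8, 0], "angular": [0, 0, 0.133], "gripper": 1}, {"travel": [0.26, -0.8, 0], "angular": [0, 0, 0.133], "gripper": 1}, {"travel": [0.26, -0.8, 0], "angular": [0, 0, 0.133], "gripper": 1}]}}

```text
t: 1.15
tool_pos: [0.3721, 0.1234, 0.2312]
tool_rot: [0.407, 3.114, 0.0]
contact_force: [0.8, 0.5, 0.0]
opening: 0.0855
grip_force: 0.0
```

Request:
{"method": "step_arm", "body": {"targets": [{"travel": [0.1, -0.31, 0], "angular": [0, 0, 0], "gripper": 1}, {"travel": [0.1, -0.31, 0], "angular": [0, 0, 0], "gripper": 1}, {"travel": [0.1, -0.31, 0], "angular": [0, 0, 0], "gripper": 1}, {"travel": [0.1, -0.31, 0], "angular": [0, 0, 0], "gripper": 1}, {"travel": [0.1, -0.31, 0], "angular": [0, 0, 0], "gripper": 1}, {"travel": [0.1, -0.31, 0], "angular": [0, 0, 0], "gripper": 1}]}}

```text
t: 1.75
tool_pos: [0.4319, -0.0614, 0.2308]
tool_rot: [-0.411, -3.113, -0.001]
contact_force: [-0.0, 0.7, 0.1]
opening: 0.0853
grip_force: 0.0
```

```bash
python3 - <<'E'
from h import *
c=cam('wrist','w1.png'); o=ctrl.get_obs(); print(o['tool_pos'],o['tool_rot'],o['q'])
for p in[(.434,-.067,.148),(.434,-.067,0),(.4575,-.2137,.044)]: print(proj(c,p))
E
```

```text
[ 0.43179735 -0.06047464  0.2309203 ] [-4.08406698e-01 -3.11395968e+00 -1.06462735e-03] [-3.10480953e-01 -4.26739995e-01  2.03048580e+00  4.94428935e-04
  1.53891767e+00 -1.62047498e+00]
[272.  221.9]
[274.4 181.8]
[162.5 238.8]
```

View pics/w1.png

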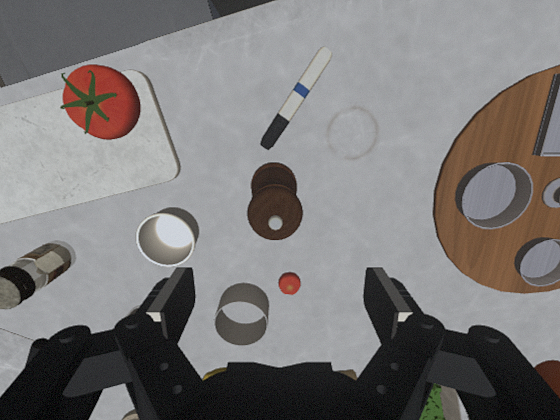

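The wrist view shows the mill ball at (275,222), the ramekin rim at (168,236) and the large cup mouth at (497,195). I'll check how well these agree with the top camera.

```bash
python3 - <<'E'
from h import *
c=cam('wrist'); print(ctrl.get_obs()['tool_pos'], (-c[2].T@c[3]).round(4))
for n,uv,p in[('mill',(275.5,222.5),(.434,-.067,.148)),('ram',(168,236.5),(.4575,-.2137,.044)),('L',(497,195.5),(.5038,.1753,.048))]: print(n,proj(c,p),uv,ray(c,*uv,p[2])-p)
E
```

```text
[ 0.43177722 -0.05990525  0.23096203] [ 0.3537 -0.0391  0.3738]
mill [270.9 222.2] (275.5, 222.5) [0.0012 0.0035 0.    ]
ram [161.7 238.8] (168, 236.5) [-0.0008  0.0085  0.    ]
L [493.6 195.6] (497, 195.5) [0.0009 0.0037 0.    ]
```

Request:
{"method": "step_arm", "body": {"targets": [{"travel": [0.004, -0.009, -0.05], "angular": [0, 0, 0], "gripper": 1}, {"travel": [0.004, -0.009, -0.1], "angular": [0, 0, 0], "gripper": 1}, {"travel": [0.004, -0.009, -0.15], "angular": [0, 0, 0], "gripper": 1}, {"travel": [0.004, -0.009, -0.19], "angular": [0, 0, 0], "gripper": 1}, {"travel": [0.004, -0.009, -0.215], "angular": [0, 0, 0], "gripper": 1}, {"travel": [0.004, -0.009, -0.218], "angular": [0, 0, 0], "gripper": 1}, {"travel": [0.004, -0.009, -0.218], "angular": [0, 0, 0], "gripper": 1}]}}

```text
t: 2.55
tool_pos: [0.4344, -0.065, 0.1006]
tool_rot: [-0.404, -3.115, -0.0]
contact_force: [0.1, -0.7, 0.9]
opening: 0.0855
grip_force: 0.0
```

Request:
{"method": "step_arm", "body": {"squeeze": 30, "targets": [{"travel": [0, 0, 0], "angular": [0, 0, 0], "gripper": 0.4}, {"travel": [0, 0, 0], "angular": [0, 0, 0], "gripper": 0.4}, {"travel": [0, 0, 0], "angular": [0, 0, 0], "gripper": 0.4}, {"travel": [0, 0, 0], "angular": [0, 0, 0], "gripper": 0.4}, {"travel": [0, 0, 0], "angular": [0, 0, 0], "gripper": 0.4}, {"travel": [0, 0, 0], "angular": [0, 0, 0], "gripper": 0.4}, {"travel": [0, 0, 0], "angular": [0, 0, 0], "gripper": 0.4}]}}

```text
t: 3.25
tool_pos: [0.4356, -0.0665, 0.1022]
tool_rot: [0.408, 3.112, -0.0]
contact_force: [0.2, 0.6, 6.0]
opening: 0.0473
grip_force: 30.7
```

Request:
{"method": "step_arm", "body": {"squeeze": 40, "targets": [{"travel": [0, 0, 0.01], "angular": [0, 0, 0], "gripper": 0.4}, {"travel": [0, 0, 0.04], "angular": [0, 0, 0], "gripper": 0.4}, {"travel": [0, 0, 0.08], "angular": [0, 0, 0], "gripper": 0.4}, {"travel": [0, 0, 0.12], "angular": [0, 0, 0], "gripper": 0.4}, {"travel": [0.004, 0.013, 0.15], "angular": [0, 0, 0], "gripper": 0.4}, {"travel": [0.012, 0.04, 0.16], "angular": [0, 0, 0], "gripper": 0.4}, {"travel": [0.024, 0.08, 0.16], "angular": [0, 0, 0], "gripper": 0.4}, {"travel": [0.036, 0.125, 0.16], "angular": [0, 0, 0], "gripper": 0.4}, {"travel": [0.05, 0.175, 0.16], "angular": [0, 0, 0], "gripper": 0.4}, {"travel": [0.064, 0.225, 0.16], "angular": [0, 0, 0], "gripper": 0.4}]}}

```text
t: 4.25
tool_pos: [0.4728, 0.0699, 0.1963]
tool_rot: [-0.408, -3.114, 0.0]
contact_force: [0.5, -0.2, -1.3]
opening: 0.0471
grip_force: 41.3
```

Request:
{"method": "step_arm", "body": {"targets": [{"travel": [0.014, 0.05, 0], "angular": [0, 0, 0], "gripper": 0.4}, {"travel": [0.028, 0.1, 0], "angular": [0, 0, 0], "gripper": 0.4}, {"travel": [0.04, 0.14, 0], "angular": [0, 0, 0], "gripper": 0.4}, {"travel": [0.048, 0.165, 0], "angular": [0, 0, 0], "gripper": 0.4}, {"travel": [0.052, 0.178, 0], "angular": [0, 0, 0], "gripper": 0.4}, {"travel": [0.052, 0.178, 0], "angular": [0, 0, 0], "gripper": 0.4}, {"travel": [0.052, 0.178, 0], "angular": [0, 0, 0], "gripper": 0.4}]}}

```text
t: 4.95
tool_pos: [0.504, 0.175, 0.1963]
tool_rot: [-0.408, -3.115, 0.001]
contact_force: [-0.0, 0.7, -0.4]
opening: 0.047
grip_force: 41.4
```

```bash
cat > v.py <<'E'
import sys
from h import *
n,f,x,y,w,h,k=sys.argv[1:]; x,y,w,h,k=map(int,(x,y,w,h,k))
c=cam(n); im=c[0][y:y+h,x:x+w,::-1]
cv2.imwrite('pics/'+f,cv2.resize(im,None,fx=k,fy=k,interpolation=cv2.INTER_CUBIC))
o=ctrl.get_obs(); print(o['t'],o['tool_pos'],o['tool_rot'],o['contact_force'],o['opening'])
E
python3 v.py wrist w2.png 0 0 560 420 1
```

```text
5.0 [0.50396247 0.17481458 0.19641271] [-4.09156579e-01 -3.11461441e+00  8.16750634e-04] [-0.08008768 -0.0305553  -1.02399716] 0.04681198206412045
```

View pics/w2.png

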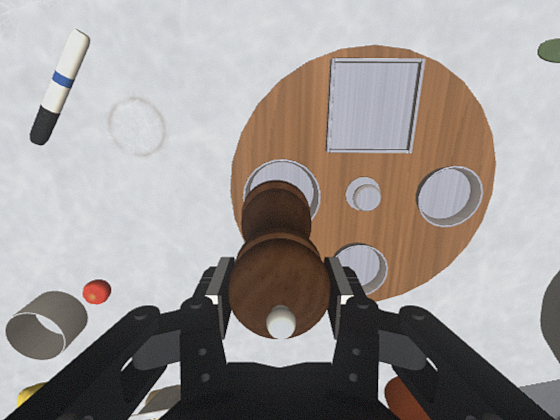

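The wrist view shows the mill held centred over the large cup, whose mouth is near (281,196), with the spice cup at (450,195). I'll measure the cups' offset from here.

```bash
python3 - <<'E'
from h import *
c=cam('wrist')
for n,uv,z in[('spice',(449.5,195.5),.042),('L',(281.5,197),.048),('knob',(367,196),.053),('tray',(373,105.5),.036)]: print(n,ray(c,*uv,z))
print('mill foot',proj(c,(.504,.175,.0957)))
E
```

```text
spice [0.551 0.347 0.042]
L [0.5058 0.1777 0.048 ]
knob [0.5255 0.2613 0.053 ]
tray [0.4431 0.2859 0.036 ]
mill foot [278.4 210.8]
```

Request:
{"method": "step_arm", "body": {"targets": [{"travel": [0.002, 0.003, -0.01], "angular": [0, 0, 0], "gripper": 0.4}, {"travel": [0.002, 0.003, -0.03], "angular": [0, 0, 0], "gripper": 0.4}, {"travel": [0.002, 0.003, -0.05], "angular": [0, 0, 0], "gripper": 0.4}, {"travel": [0.002, 0.003, -0.07], "angular": [0, 0, 0], "gripper": 0.4}, {"travel": [0.002, 0.003, -0.09], "angular": [0, 0, 0], "gripper": 0.4}, {"travel": [0.002, 0.003, -0.1], "angular": [0, 0, 0], "gripper": 0.4}, {"travel": [0.002, 0.003, -0.103], "angular": [0, 0, 0], "gripper": 0.4}, {"travel": [0.002, 0.003, -0.105], "angular": [0, 0, 0], "gripper": 0.4}, {"travel": [0.002, 0.003, -0.105], "angular": [0, 0, 0], "gripper": 0.4}]}}

```text
t: 5.95
tool_pos: [0.5057, 0.1776, 0.1339]
tool_rot: [0.408, 3.114, 0.0]
contact_force: [0.4, -0.1, -0.7]
opening: 0.0472
grip_force: 41.4
```

Request:
{"method": "step_arm", "body": {"targets": [{"travel": [0, 0, -0.002], "angular": [0, 0, 0], "gripper": 0.4}, {"travel": [0, 0, -0.004], "angular": [0, 0, 0], "gripper": 0.4}, {"travel": [0, 0, -0.004], "angular": [0, 0, 0], "gripper": 0.4}]}}

```text
t: 6.25
tool_pos: [0.5055, 0.1775, 0.1314]
tool_rot: [0.408, 3.114, 0.0]
contact_force: [-0.5, 0.1, -0.1]
opening: 0.0471
grip_force: 41.4
```

Request:
{"method": "step_arm", "body": {"targets": [{"travel": [0, 0, -0.0015], "angular": [0, 0, 0], "gripper": 0.4}, {"travel": [0, 0, -0.003], "angular": [0, 0, 0], "gripper": 0.4}, {"travel": [0, 0, -0.003], "angular": [0, 0, 0], "gripper": 0.4}]}}

```text
t: 6.55
tool_pos: [0.5067, 0.1775, 0.1313]
tool_rot: [0.407, 3.112, 0.001]
contact_force: [-0.4, -1.0, 5.6]
opening: 0.0469
grip_force: 42.0
```

Request:
{"method": "step_arm", "body": {"targets": [{"travel": [0, 0, -0.001], "angular": [0, 0, 0], "gripper": 0.4}, {"travel": [0, 0, -0.002], "angular": [0, 0, 0], "gripper": 0.4}, {"travel": [0, 0, -0.002], "angular": [0, 0, 0], "gripper": 0.4}]}}

```text
t: 6.85
tool_pos: [0.5074, 0.1774, 0.1313]
tool_rot: [0.407, 3.11, 0.001]
contact_force: [-0.3, -1.4, 8.6]
opening: 0.047
grip_force: 42.3
```

Request:
{"method": "step_arm", "body": {"squeeze": 20, "targets": [{"travel": [0, 0, 0.002], "angular": [0, 0, 0], "gripper": 0.5}, {"travel": [0, 0, 0.002], "angular": [0, 0, 0], "gripper": 0.57}, {"travel": [0, 0, 0.002], "angular": [0, 0, 0], "gripper": 0.65}, {"travel": [0, 0, 0.002], "angular": [0, 0, 0], "gripper": 0.85}, {"travel": [0, 0, 0.002], "angular": [0, 0, 0], "gripper": 0.85}, {"travel": [0, 0, 0.002], "angular": [0, 0, 0], "gripper": 0.85}]}}

```text
t: 7.45
tool_pos: [0.5049, 0.1774, 0.1286]
tool_rot: [-0.408, -3.114, 0.001]
contact_force: [0.6, 0.5, 0.1]
opening: 0.0726
grip_force: 0.0
```

Request:
{"method": "step_arm", "body": {"targets": [{"travel": [0, 0, 0.01], "angular": [0, 0, 0], "gripper": 0.85}, {"travel": [0, 0, 0.04], "angular": [0, 0, 0], "gripper": 0.85}, {"travel": [0, 0, 0.08], "angular": [0, 0, 0], "gripper": 0.85}, {"travel": [0, 0, 0.13], "angular": [0, 0, 0], "gripper": 0.85}, {"travel": [0, 0, 0.18], "angular": [0, 0, 0], "gripper": 0.85}, {"travel": [0, 0, 0.2], "angular": [0, 0, 0], "gripper": 0.85}, {"travel": [0, 0, 0.2], "angular": [0, 0, 0], "gripper": 0.85}]}}

```text
t: 8.15
tool_pos: [0.5065, 0.1777, 0.2519]
tool_rot: [0.407, 3.111, 0.002]
contact_force: [0.6, 0.4, 0.0]
opening: 0.0725
grip_force: 0.0
```

```bash
python3 v.py wrist w3.png 0 0 560 420 1
```

```text
8.2 [0.50553561 0.17749428 0.24960662] [4.07653590e-01 3.11396607e+00 4.96194923e-04] [-0.92522546  0.09608665 -0.34879178] 0.07280812875704336
```

View pics/w3.png

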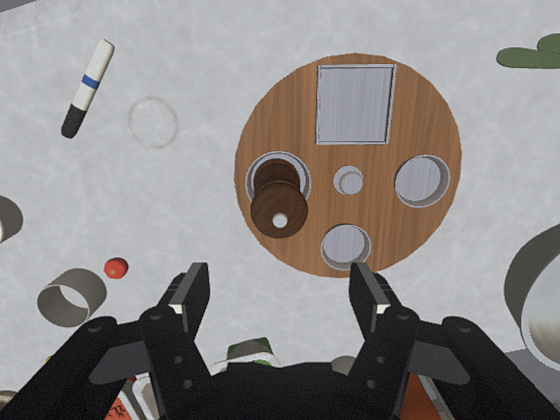

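The wrist view shows the mill standing in the large cup at about (278,180), and the disc has not turned. Next is the salt shaker.

Request:
{"method": "step_arm", "body": {"targets": [{"travel": [0.01, -0.06, 0], "angular": [0, 0, 0], "gripper": 0.9}, {"travel": [0.118, -0.81, 0], "angular": [0, 0, 0], "gripper": 0.9}, {"travel": [0.118, -0.81, 0], "angular": [0, 0, 0], "gripper": 0.9}, {"travel": [0.118, -0.81, 0], "angular": [0, 0, 0], "gripper": 0.9}, {"travel": [0.118, -0.81, 0], "angular": [0, 0, 0], "gripper": 0.9}, {"travel": [0.118, -0.81, 0], "angular": [0, 0, 0], "gripper": 0.9}, {"travel": [0.118, -0.81, 0], "angular": [0, 0, 0], "gripper": 0.9}, {"travel": [0.118, -0.81, 0], "angular": [0, 0, 0], "gripper": 0.9}, {"travel": [0.118, -0.81, 0], "angular": [0, 0, 0], "gripper": 0.9}, {"travel": [0.118, -0.81, 0], "angular": [0, 0, 0], "gripper": 0.9}]}}

```text
t: 9.2
tool_pos: [0.5744, -0.3054, 0.246]
tool_rot: [-0.408, -3.111, -0.003]
contact_force: [0.8, -0.4, -0.3]
opening: 0.0769
grip_force: 0.0
```

Request:
{"method": "step_arm", "body": {"targets": [{"travel": [0, 0, 0], "angular": [0, 0, 0], "gripper": 0.9}, {"travel": [0, 0, 0], "angular": [0, 0, 0], "gripper": 0.9}]}}

```text
t: 9.4
tool_pos: [0.5743, -0.3043, 0.246]
tool_rot: [-0.41, -3.11, -0.004]
contact_force: [-0.5, 1.0, 0.0]
opening: 0.0767
grip_force: 0.0
```

Request:
{"method": "step_arm", "body": {"targets": [{"travel": [0.003, -0.01, -0.06], "angular": [0, 0, 0], "gripper": 0.9}, {"travel": [0.003, -0.01, -0.12], "angular": [0, 0, 0], "gripper": 0.9}, {"travel": [0.003, -0.01, -0.18], "angular": [0, 0, 0], "gripper": 0.9}, {"travel": [0.003, -0.01, -0.24], "angular": [0, 0, 0], "gripper": 0.9}, {"travel": [0.003, -0.01, -0.3], "angular": [0, 0, 0], "gripper": 0.9}, {"travel": [0.003, -0.01, -0.335], "angular": [0, 0, 0], "gripper": 0.9}, {"travel": [0.003, -0.01, -0.35], "angular": [0, 0, 0], "gripper": 0.9}, {"travel": [0.003, -0.01, -0.35], "angular": [0, 0, 0], "gripper": 0.9}, {"travel": [0.003, -0.01, -0.35], "angular": [0, 0, 0], "gripper": 0.9}]}}

```text
t: 10.3
tool_pos: [0.578, -0.3097, 0.0405]
tool_rot: [0.406, 3.114, -0.001]
contact_force: [-0.1, 0.1, 0.9]
opening: 0.0768
grip_force: 0.0
```

Request:
{"method": "step_arm", "body": {"squeeze": 30, "targets": [{"travel": [0, 0, 0], "angular": [0, 0, 0], "gripper": 0.35}, {"travel": [0, 0, 0], "angular": [0, 0, 0], "gripper": 0.35}, {"travel": [0, 0, 0], "angular": [0, 0, 0], "gripper": 0.35}, {"travel": [0, 0, 0], "angular": [0, 0, 0], "gripper": 0.35}, {"travel": [0, 0, 0], "angular": [0, 0, 0], "gripper": 0.35}, {"travel": [0, 0, 0], "angular": [0, 0, 0], "gripper": 0.35}, {"travel": [0, 0, 0], "angular": [0, 0, 0], "gripper": 0.35}]}}

```text
t: 11.0
tool_pos: [0.5781, -0.3106, 0.041]
tool_rot: [0.408, 3.113, -0.002]
contact_force: [-0.5, 1.0, 5.5]
opening: 0.0364
grip_force: 30.0
```

Request:
{"method": "step_arm", "body": {"targets": [{"travel": [0, 0, 0], "angular": [0, 0, 0], "gripper": 0.5}, {"travel": [0, 0, 0], "angular": [0, 0, 0], "gripper": 0.7}, {"travel": [0, 0, -0.005], "angular": [0, 0, 0], "gripper": 0.7}, {"travel": [0, 0, -0.013], "angular": [0, 0, 0], "gripper": 0.7}, {"travel": [0, 0, -0.013], "angular": [0, 0, 0], "gripper": 0.7}, {"travel": [0, 0, -0.013], "angular": [0, 0, 0], "gripper": 0.35}, {"travel": [0, 0, -0.013], "angular": [0, 0, 0], "gripper": 0.35}, {"travel": [0, 0, -0.013], "angular": [0, 0, 0], "gripper": 0.35}, {"travel": [0, 0, -0.013], "angular": [0, 0, 0], "gripper": 0.35}, {"travel": [0, 0, -0.013], "angular": [0, 0, 0], "gripper": 0.35}]}}

```text
t: 12.0
tool_pos: [0.5772, -0.3099, 0.0315]
tool_rot: [-0.408, -3.115, -0.0]
contact_force: [0.1, -0.0, -1.2]
opening: 0.0395
grip_force: 29.9
```

```bash
python3 v.py wrist w4.png 140 150 280 210 2
```

```text
12.05 [ 0.57721394 -0.30991132  0.03146512] [-4.07860528e-01 -3.11497109e+00 -4.60879077e-05] [-0.21341745  0.31413938 -0.56006188] 0.039174219593698704
```

View pics/w4.png

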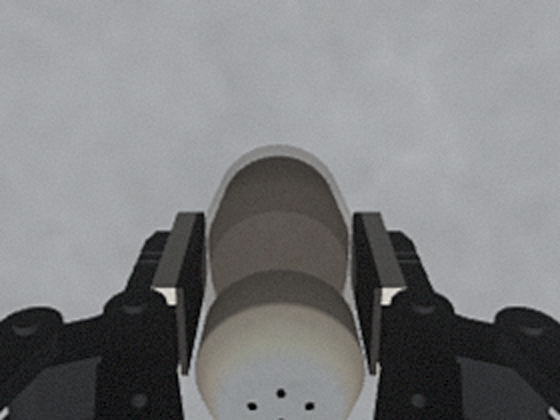

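Salt is gripped upright at mid-body. Lift, carry, and turn the finger line by -90° on the way.

Request:
{"method": "step_arm", "body": {"squeeze": 35, "targets": [{"travel": [0, 0, 0.01], "angular": [0, 0, 0], "gripper": 0.3}, {"travel": [0, 0, 0.04], "angular": [0, 0, 0], "gripper": 0.3}, {"travel": [0, 0, 0.08], "angular": [0, 0, 0], "gripper": 0.3}, {"travel": [0, 0, 0.12], "angular": [0, 0, 0], "gripper": 0.3}, {"travel": [0.001, 0.02, 0.15], "angular": [0, 0, -0.1], "gripper": 0.3}, {"travel": [0.004, 0.06, 0.165], "angular": [0, 0, -0.25], "gripper": 0.3}, {"travel": [0.007, 0.11, 0.165], "angular": [0, 0, -0.4], "gripper": 0.3}, {"travel": [0.011, 0.165, 0.165], "angular": [0, 0, -0.55], "gripper": 0.3}, {"travel": [0.015, 0.22, 0.165], "angular": [0, 0, -0.7], "gripper": 0.3}, {"travel": [0.018, 0.275, 0.165], "angular": [0, 0, -0.85], "gripper": 0.3}]}}

```text
t: 13.05
tool_pos: [0.5886, -0.1439, 0.1326]
tool_rot: [1.412, 2.804, 0.001]
contact_force: [-0.1, 0.4, -1.0]
opening: 0.0389
grip_force: 34.9
```

Request:
{"method": "step_arm", "body": {"targets": [{"travel": [0.004, 0.055, 0], "angular": [0, 0, -0.15], "gripper": 0.3}, {"travel": [0.007, 0.11, 0], "angular": [0, 0, -0.3], "gripper": 0.3}, {"travel": [0.011, 0.165, 0], "angular": [0, 0, -0.45], "gripper": 0.3}, {"travel": [0.015, 0.22, 0], "angular": [0, 0, -0.6], "gripper": 0.3}, {"travel": [0.018, 0.275, 0], "angular": [0, 0, -0.75], "gripper": 0.3}, {"travel": [0.022, 0.33, 0], "angular": [0, 0, -0.9], "gripper": 0.3}, {"travel": [0.026, 0.385, 0], "angular": [0, 0, -1], "gripper": 0.3}, {"travel": [0.03, 0.44, 0], "angular": [0, 0, -1], "gripper": 0.3}, {"travel": [0.034, 0.495, 0], "angular": [0, 0, -1], "gripper": 0.3}, {"travel": [0.037, 0.54, 0], "angular": [0, 0, -1], "gripper": 0.3}]}}

```text
t: 14.05
tool_pos: [0.6107, 0.181, 0.1326]
tool_rot: [2.372, 2.058, 0.003]
contact_force: [1.2, 0.2, -1.1]
opening: 0.0394
grip_force: 34.9
```

Request:
{"method": "step_arm", "body": {"targets": [{"travel": [0.002, 0.04, 0], "angular": [0, 0, -0.1], "gripper": 0.3}, {"travel": [0.003, 0.075, 0], "angular": [0, 0, -0.15], "gripper": 0.3}, {"travel": [0.003, 0.096, 0], "angular": [0, 0, -0.15], "gripper": 0.3}, {"travel": [0.003, 0.096, 0], "angular": [0, 0, -0.15], "gripper": 0.3}, {"travel": [0.003, 0.096, 0], "angular": [0, 0, -0.15], "gripper": 0.3}]}}

```text
t: 14.55
tool_pos: [0.6122, 0.2362, 0.1311]
tool_rot: [2.49, 1.915, 0.0]
contact_force: [-0.1, -1.0, -0.9]
opening: 0.0386
grip_force: 34.9
```

```bash
python3 v.py wrist w5.png 0 0 560 420 1
```

```text
14.6 [0.61218012 0.23588034 0.13091548] [2.49065794e+00 1.91388226e+00 1.38256296e-05] [ 0.39737531 -0.27984021 -1.66179484] 0.03898862008778891
```

View pics/w5.png

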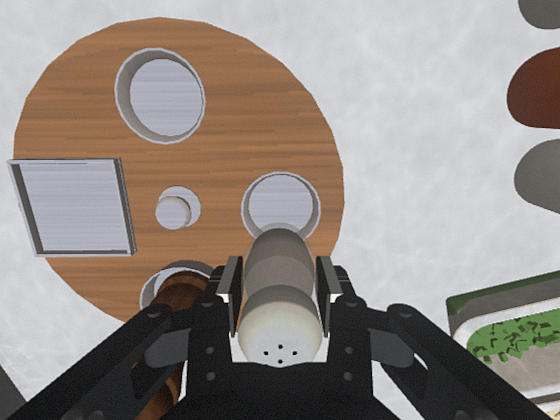

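The wrist view shows the salt centred over the salt cup, whose mouth centre is near (280,208). The mill is left-low and the spice cup is at (161,96).

```bash
python3 - <<'E'
from h import *
c=cam('wrist'); o=ctrl.get_obs(); print(o['tool_pos'])
for n,uv,z in[('salt',(280.5,208.5),.042),('spice',(160.5,96),.042),('tray',(72,206.5),.038)]: print(n,ray(c,*uv,z))
p=np.array([.6117,.2374,.042])
for q in np.linspace(0,2*np.pi,4,endpoint=False): print(proj(c,p+.0325*np.array([np.cos(q),np.sin(q),0])))
print(proj(c,p))
E
```

```text
[0.61216514 0.23566973 0.13072429]
salt [0.6153 0.242  0.042 ]
spice [0.5526 0.3482 0.042 ]
tray [0.4471 0.2873 0.038 ]
[315.9 205. ]
[267.1 177.4]
[240.2 224.1]
[287.4 249. ]
[277.7 214.6]
```

Request:
{"method": "step_arm", "body": {"targets": [{"travel": [0.003, 0.006, -0.01], "angular": [0, 0, 0], "gripper": 0.3}, {"travel": [0.003, 0.006, -0.03], "angular": [0, 0, 0], "gripper": 0.3}, {"travel": [0.003, 0.006, -0.05], "angular": [0, 0, 0], "gripper": 0.3}, {"travel": [0.003, 0.006, -0.07], "angular": [0, 0, 0], "gripper": 0.3}, {"travel": [0.003, 0.006, -0.09], "angular": [0, 0, 0], "gripper": 0.3}, {"travel": [0.003, 0.006, -0.104], "angular": [0, 0, 0], "gripper": 0.3}, {"travel": [0.003, 0.006, -0.11], "angular": [0, 0, 0], "gripper": 0.3}, {"travel": [0.003, 0.006, -0.112], "angular": [0, 0, 0], "gripper": 0.3}, {"travel": [0.003, 0.006, -0.112], "angular": [0, 0, 0], "gripper": 0.3}]}}

```text
t: 15.55
tool_pos: [0.6141, 0.2404, 0.0636]
tool_rot: [2.491, 1.914, 0.001]
contact_force: [0.9, -0.5, -0.9]
opening: 0.039
grip_force: 34.9
```

Request:
{"method": "step_arm", "body": {"targets": [{"travel": [0, 0, -0.002], "angular": [0, 0, 0], "gripper": 0.3}, {"travel": [0, 0, -0.004], "angular": [0, 0, 0], "gripper": 0.3}, {"travel": [0, 0, -0.004], "angular": [0, 0, 0], "gripper": 0.3}]}}

```text
t: 15.85
tool_pos: [0.6139, 0.2403, 0.0611]
tool_rot: [2.491, 1.914, 0.001]
contact_force: [0.2, -0.3, -1.3]
opening: 0.039
grip_force: 34.9
```

Request:
{"method": "step_arm", "body": {"targets": [{"travel": [0, 0, -0.0015], "angular": [0, 0, 0], "gripper": 0.3}, {"travel": [0, 0, -0.003], "angular": [0, 0, 0], "gripper": 0.3}, {"travel": [0, 0, -0.003], "angular": [0, 0, 0], "gripper": 0.3}]}}

```text
t: 16.15
tool_pos: [0.6143, 0.2407, 0.0604]
tool_rot: [-2.491, -1.914, -0.002]
contact_force: [-2.0, 0.5, 4.9]
opening: 0.039
grip_force: 35.8
```

Contact on the cup floor. Release.

Request:
{"method": "step_arm", "body": {"squeeze": 20, "targets": [{"travel": [0, 0, 0.001], "angular": [0, 0, 0], "gripper": 0.46}, {"travel": [0, 0, 0.001], "angular": [0, 0, 0], "gripper": 0.52}, {"travel": [0, 0, 0.001], "angular": [0, 0, 0], "gripper": 0.6}, {"travel": [0, 0, 0.001], "angular": [0, 0, 0], "gripper": 0.75}, {"travel": [0, 0, 0.001], "angular": [0, 0, 0], "gripper": 0.75}, {"travel": [0, 0, 0.001], "angular": [0, 0, 0], "gripper": 0.75}]}}

```text
t: 16.75
tool_pos: [0.6138, 0.2402, 0.0595]
tool_rot: [-2.491, -1.914, 0.0]
contact_force: [0.3, -0.2, -0.0]
opening: 0.064
grip_force: 0.0
```

Request:
{"method": "step_arm", "body": {"targets": [{"travel": [0, 0, 0.01], "angular": [0, 0, 0], "gripper": 0.75}, {"travel": [0, 0, 0.04], "angular": [0, 0, 0], "gripper": 0.75}, {"travel": [0, 0, 0.08], "angular": [0, 0, 0], "gripper": 0.75}, {"travel": [0, 0, 0.14], "angular": [0, 0, 0], "gripper": 0.75}, {"travel": [0, 0, 0.2], "angular": [0, 0, 0], "gripper": 0.75}, {"travel": [0, 0, 0.26], "angular": [0, 0, 0], "gripper": 0.75}, {"travel": [0, 0, 0.31], "angular": [0, 0, 0], "gripper": 0.75}, {"travel": [0, 0, 0.31], "angular": [0, 0, 0], "gripper": 0.75}]}}

```text
t: 17.55
tool_pos: [0.6168, 0.2411, 0.2549]
tool_rot: [2.487, 1.911, 0.019]
contact_force: [-0.2, -0.8, 0.8]
opening: 0.0641
grip_force: 0.0
```

```bash
python3 v.py wrist w6.png 0 0 560 420 1
```

```text
17.6 [0.61559576 0.24077285 0.25133696] [2.48835449 1.91238465 0.01229773] [ 0.07456203  1.06310267 -0.38868308] 0.06394521114890214
```

View pics/w6.png

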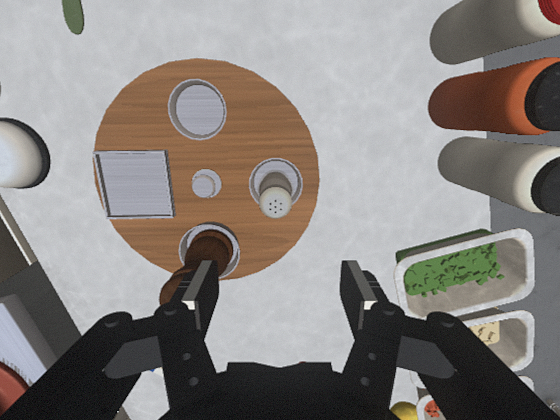

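Salt is standing in its cup at (275,185), the mill is fine, and the disc has not turned. On to the jar.

Request:
{"method": "step_arm", "body": {"targets": [{"travel": [-0.015, -0.055, 0], "angular": [0, 0, 0], "gripper": 0.9}, {"travel": [-0.234, -0.9, 0], "angular": [0, 0, 0], "gripper": 0.9}, {"travel": [-0.234, -0.9, 0], "angular": [0, 0, 0], "gripper": 0.9}, {"travel": [-0.234, -0.9, 0], "angular": [0, 0, 0], "gripper": 0.9}, {"travel": [-0.234, -0.9, 0], "angular": [0, 0, 0], "gripper": 0.9}, {"travel": [-0.234, -0.9, 0], "angular": [0, 0, 0], "gripper": 0.9}, {"travel": [-0.234, -0.9, 0], "angular": [0, 0, 0], "gripper": 0.9}, {"travel": [-0.234, -0.9, 0], "angular": [0, 0, 0], "gripper": 0.9}, {"travel": [-0.234, -0.9, 0], "angular": [0, 0, 0], "gripper": 0.9}, {"travel": [-0.234, -0.9, 0], "angular": [0, 0, 0], "gripper": 0.9}]}}

```text
t: 18.6
tool_pos: [0.4905, -0.2297, 0.2447]
tool_rot: [-2.49, -1.913, 0.001]
contact_force: [0.7, -1.3, 0.0]
opening: 0.0771
grip_force: 0.0
```

Request:
{"method": "step_arm", "body": {"targets": [{"travel": [-0.061, -0.245, 0], "angular": [0, 0, 0], "gripper": 0.9}, {"travel": [-0.061, -0.245, 0], "angular": [0, 0, 0], "gripper": 0.9}, {"travel": [-0.061, -0.245, 0], "angular": [0, 0, 0], "gripper": 0.9}, {"travel": [-0.061, -0.245, 0], "angular": [0, 0, 0], "gripper": 0.9}, {"travel": [-0.061, -0.245, 0], "angular": [0, 0, 0], "gripper": 0.9}, {"travel": [-0.061, -0.245, 0], "angular": [0, 0, 0], "gripper": 0.9}]}}

```text
t: 19.2
tool_pos: [0.4553, -0.3743, 0.2449]
tool_rot: [-2.489, -1.914, -0.0]
contact_force: [0.4, -0.7, -0.5]
opening: 0.0768
grip_force: 0.0
```

```bash
python3 - <<'E'
from h import *
c=cam('wrist','w7.png'); o=ctrl.get_obs(); print(o['tool_pos'])
print(proj(c,(.4507,-.3832,.096)))
g=cv2.GaussianBlur(cv2.cvtColor(c[0],cv2.COLOR_RGB2GRAY),(5,5),0)
for C in (cv2.HoughCircles(g,cv2.HOUGH_GRADIENT,1,20,param1=80,param2=18,minRadius=20,maxRadius=45)[0]): 
    if C[1]<300: print(C.round(1))
E
```

```text
[ 0.4555917  -0.37399174  0.24516779]
[276.8 206.1]
[243.5  36.5  34.1]
[97.5 87.5 37.7]
[281.5 201.5  22.1]
[553.5 135.5  44.4]
[109.5  47.5  35.5]
```

Request:
{"method": "step_arm", "body": {"targets": [{"travel": [-0.003, -0.012, -0.06], "angular": [0, 0, 0], "gripper": 0.9}, {"travel": [-0.003, -0.012, -0.12], "angular": [0, 0, 0], "gripper": 0.9}, {"travel": [-0.003, -0.012, -0.18], "angular": [0, 0, 0], "gripper": 0.9}, {"travel": [-0.003, -0.012, -0.24], "angular": [0, 0, 0], "gripper": 0.9}, {"travel": [-0.003, -0.012, -0.29], "angular": [0, 0, 0], "gripper": 0.9}, {"travel": [-0.003, -0.012, -0.32], "angular": [0, 0, 0], "gripper": 0.9}, {"travel": [-0.003, -0.012, -0.332], "angular": [0, 0, 0], "gripper": 0.9}, {"travel": [-0.003, -0.012, -0.332], "angular": [0, 0, 0], "gripper": 0.9}, {"travel": [-0.003, -0.012, -0.332], "angular": [0, 0, 0], "gripper": 0.9}]}}

```text
t: 20.15
tool_pos: [0.4546, -0.3827, 0.0479]
tool_rot: [2.488, 1.914, 0.0]
contact_force: [0.7, 0.4, 0.9]
opening: 0.0768
grip_force: 0.0
```

Request:
{"method": "step_arm", "body": {"squeeze": 30, "targets": [{"travel": [0, 0, 0], "angular": [0, 0, 0], "gripper": 0.35}, {"travel": [0, 0, 0], "angular": [0, 0, 0], "gripper": 0.35}, {"travel": [0, 0, 0], "angular": [0, 0, 0], "gripper": 0.35}, {"travel": [0, 0, 0], "angular": [0, 0, 0], "gripper": 0.35}, {"travel": [0, 0, 0], "angular": [0, 0, 0], "gripper": 0.35}, {"travel": [0, 0, 0], "angular": [0, 0, 0], "gripper": 0.35}, {"travel": [0, 0, 0], "angular": [0, 0, 0], "gripper": 0.35}, {"travel": [0, 0, 0], "angular": [0, 0, 0], "gripper": 0.35}]}}

```text
t: 20.95
tool_pos: [0.4543, -0.3833, 0.0479]
tool_rot: [2.489, 1.913, 0.0]
contact_force: [0.3, 1.4, 6.2]
opening: 0.0421
grip_force: 30.9
```

Request:
{"method": "step_arm", "body": {"squeeze": 35, "targets": [{"travel": [0, 0, 0.01], "angular": [0, 0, 0], "gripper": 0.3}, {"travel": [0, 0, 0.05], "angular": [0, 0, 0], "gripper": 0.3}, {"travel": [0, 0, 0.1], "angular": [0, 0, 0], "gripper": 0.3}, {"travel": [0.003, 0.02, 0.16], "angular": [0, 0, 0.05], "gripper": 0.3}, {"travel": [0.008, 0.06, 0.22], "angular": [0, 0, 0.2], "gripper": 0.3}, {"travel": [0.015, 0.11, 0.28], "angular": [0, 0, 0.35], "gripper": 0.3}, {"travel": [0.023, 0.17, 0.33], "angular": [0, 0, 0.5], "gripper": 0.3}, {"travel": [0.031, 0.23, 0.358], "angular": [0, 0, 0.65], "gripper": 0.3}, {"travel": [0.039, 0.29, 0.358], "angular": [0, 0, 0.8], "gripper": 0.3}, {"travel": [0.047, 0.35, 0.358], "angular": [0, 0, 0.95], "gripper": 0.3}]}}

```text
t: 21.95
tool_pos: [0.4817, -0.1712, 0.262]
tool_rot: [1.615, 2.693, 0.0]
contact_force: [0.5, -0.7, -2.3]
opening: 0.0421
grip_force: 35.7
```

Request:
{"method": "step_arm", "body": {"targets": [{"travel": [0.008, 0.06, 0], "angular": [0, 0, 0.15], "gripper": 0.3}, {"travel": [0.016, 0.12, 0], "angular": [0, 0, 0.3], "gripper": 0.3}, {"travel": [0.024, 0.18, 0], "angular": [0, 0, 0.45], "gripper": 0.3}, {"travel": [0.032, 0.24, 0], "angular": [0, 0, 0.6], "gripper": 0.3}, {"travel": [0.04, 0.3, 0], "angular": [0, 0, 0.75], "gripper": 0.3}, {"travel": [0.048, 0.36, 0], "angular": [0, 0, 0.9], "gripper": 0.3}, {"travel": [0.056, 0.42, 0], "angular": [0, 0, 1.0], "gripper": 0.3}, {"travel": [0.064, 0.48, 0], "angular": [0, 0, 1.0], "gripper": 0.3}, {"travel": [0.073, 0.54, 0], "angular": [0, 0, 1.0], "gripper": 0.3}, {"travel": [0.081, 0.6, 0], "angular": [0, 0, 1.0], "gripper": 0.3}]}}

```text
t: 22.95
tool_pos: [0.5299, 0.1888, 0.2607]
tool_rot: [-0.469, -3.105, 0.001]
contact_force: [0.3, -0.2, 0.3]
opening: 0.042
grip_force: 35.7
```

Request:
{"method": "step_arm", "body": {"targets": [{"travel": [0.008, 0.06, 0], "angular": [0, 0, 0.05], "gripper": 0.3}, {"travel": [0.016, 0.12, 0], "angular": [0, 0, 0.05], "gripper": 0.3}, {"travel": [0.025, 0.18, 0], "angular": [0, 0, 0.05], "gripper": 0.3}, {"travel": [0.032, 0.23, 0], "angular": [0, 0, 0.05], "gripper": 0.3}, {"travel": [0.036, 0.26, 0], "angular": [0, 0, 0.05], "gripper": 0.3}, {"travel": [0.036, 0.264, 0], "angular": [0, 0, 0.05], "gripper": 0.3}, {"travel": [0.036, 0.264, 0], "angular": [0, 0, 0.05], "gripper": 0.3}, {"travel": [0.036, 0.264, 0], "angular": [0, 0, 0.05], "gripper": 0.3}]}}

```text
t: 23.75
tool_pos: [0.552, 0.3446, 0.2612]
tool_rot: [-0.409, -3.115, 0.001]
contact_force: [1.1, -0.1, -1.1]
opening: 0.0424
grip_force: 35.8
```

```bash
python3 - <<'E'
from h import *
c=cam('wrist','w8.png'); o=ctrl.get_obs(); print(o['tool_pos'],o['tool_rot'])
for p in [(.5267,.2603,.053),(.5496,.3453,.042)]: print(proj(c,p))
E
python3 v.py top t2.png 132 157 110 116 5
```

```text
[0.55205172 0.34460405 0.26138494] [ 4.09952364e-01  3.11470788e+00 -6.69159698e-04]
[205.7 180.6]
[278.4 178.9]
23.85 [0.55208772 0.34467299 0.26148891] [ 4.09964688e-01  3.11456119e+00 -3.68262136e-04] [-0.653187   -0.01978808 -0.67476085] 0.04212233652636571
```

View pics/w8.png

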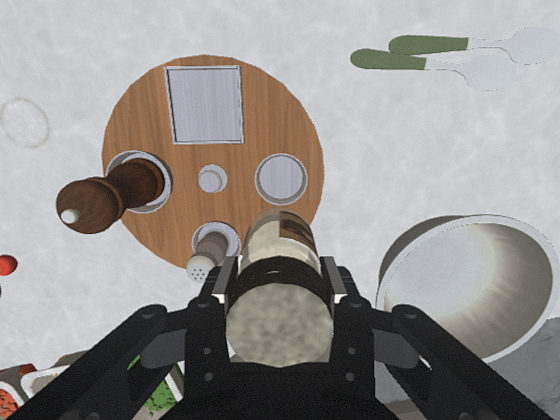

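The wrist view shows the jar held over the spice cup, whose mouth is at (281,179). Mill and salt are standing. Lower the jar.

Request:
{"method": "step_arm", "body": {"targets": [{"travel": [0, 0.004, -0.02], "angular": [0, 0, 0], "gripper": 0.3}, {"travel": [0, 0.004, -0.06], "angular": [0, 0, 0], "gripper": 0.3}, {"travel": [0, 0.004, -0.11], "angular": [0, 0, 0], "gripper": 0.3}, {"travel": [0, 0.004, -0.16], "angular": [0, 0, 0], "gripper": 0.3}, {"travel": [0, 0.004, -0.21], "angular": [0, 0, 0], "gripper": 0.3}, {"travel": [0, 0.004, -0.25], "angular": [0, 0, 0], "gripper": 0.3}, {"travel": [0, 0.004, -0.28], "angular": [0, 0, 0], "gripper": 0.3}, {"travel": [0, 0.004, -0.295], "angular": [0, 0, 0], "gripper": 0.3}, {"travel": [0, 0.004, -0.3], "angular": [0, 0, 0], "gripper": 0.3}, {"travel": [0, 0.004, -0.3], "angular": [0, 0, 0], "gripper": 0.3}]}}

```text
t: 24.85
tool_pos: [0.5524, 0.3484, 0.0818]
tool_rot: [0.408, 3.114, 0.001]
contact_force: [-0.2, 0.4, -1.2]
opening: 0.0418
grip_force: 35.8
```

Request:
{"method": "step_arm", "body": {"targets": [{"travel": [0, 0, -0.002], "angular": [0, 0, 0], "gripper": 0.3}, {"travel": [0, 0, -0.004], "angular": [0, 0, 0], "gripper": 0.3}, {"travel": [0, 0, -0.004], "angular": [0, 0, 0], "gripper": 0.3}]}}

```text
t: 25.15
tool_pos: [0.5524, 0.3485, 0.0797]
tool_rot: [0.408, 3.114, 0.001]
contact_force: [0.3, -0.3, 0.1]
opening: 0.0419
grip_force: 35.8
```

Request:
{"method": "step_arm", "body": {"targets": [{"travel": [0, 0, -0.0015], "angular": [0, 0, 0], "gripper": 0.3}, {"travel": [0, 0, -0.003], "angular": [0, 0, 0], "gripper": 0.3}, {"travel": [0, 0, -0.003], "angular": [0, 0, 0], "gripper": 0.3}]}}

```text
t: 25.45
tool_pos: [0.5519, 0.3482, 0.077]
tool_rot: [-0.408, -3.115, 0.0]
contact_force: [-0.7, -0.2, -1.1]
opening: 0.0423
grip_force: 35.8
```

Request:
{"method": "step_arm", "body": {"targets": [{"travel": [0, 0, -0.001], "angular": [0, 0, 0], "gripper": 0.3}, {"travel": [0, 0, -0.002], "angular": [0, 0, 0], "gripper": 0.3}, {"travel": [0, 0, -0.002], "angular": [0, 0, 0], "gripper": 0.3}]}}

```text
t: 25.75
tool_pos: [0.5526, 0.3482, 0.0769]
tool_rot: [0.408, 3.114, 0.0]
contact_force: [-0.6, -2.1, 4.2]
opening: 0.042
grip_force: 36.2
```

Request:
{"method": "step_arm", "body": {"squeeze": 20, "targets": [{"travel": [0, 0, 0.001], "angular": [0, 0, 0], "gripper": 0.5}, {"travel": [0, 0, 0.001], "angular": [0, 0, 0], "gripper": 0.55}, {"travel": [0, 0, 0.001], "angular": [0, 0, 0], "gripper": 0.62}, {"travel": [0, 0, 0.001], "angular": [0, 0, 0], "gripper": 0.75}, {"travel": [0, 0, 0.001], "angular": [0, 0, 0], "gripper": 0.75}, {"travel": [0, 0, 0.001], "angular": [0, 0, 0], "gripper": 0.75}]}}

```text
t: 26.35
tool_pos: [0.5518, 0.3482, 0.0763]
tool_rot: [-0.408, -3.115, 0.0]
contact_force: [-0.2, -0.2, 0.1]
opening: 0.0642
grip_force: 0.0
```

Request:
{"method": "step_arm", "body": {"targets": [{"travel": [0, 0, 0.01], "angular": [0, 0, 0], "gripper": 0.75}, {"travel": [0, 0, 0.04], "angular": [0, 0, 0], "gripper": 0.75}, {"travel": [0, 0, 0.08], "angular": [0, 0, 0], "gripper": 0.75}, {"travel": [0, 0, 0.14], "angular": [0, 0, 0], "gripper": 0.75}, {"travel": [0, 0, 0.2], "angular": [0, 0, 0], "gripper": 0.75}, {"travel": [0, 0, 0.25], "angular": [0, 0, 0], "gripper": 0.75}, {"travel": [0, 0, 0.28], "angular": [0, 0, 0], "gripper": 0.75}, {"travel": [0, 0, 0.28], "angular": [0, 0, 0], "gripper": 0.75}]}}

```text
t: 27.15
tool_pos: [0.5536, 0.3491, 0.2498]
tool_rot: [0.407, 3.108, 0.007]
contact_force: [0.1, 0.0, 0.9]
opening: 0.064
grip_force: 0.0
```

Request:
{"method": "step_arm", "body": {"targets": [{"travel": [-0.009, -0.055, 0], "angular": [0, 0, 0], "gripper": 0.75}, {"travel": [-0.139, -0.88, 0], "angular": [0, 0, 0], "gripper": 0.75}, {"travel": [-0.139, -0.88, 0], "angular": [0, 0, 0], "gripper": 0.75}, {"travel": [-0.139, -0.88, 0], "angular": [0, 0, 0], "gripper": 0.75}, {"travel": [-0.139, -0.88, 0], "angular": [0, 0, 0], "gripper": 0.75}, {"travel": [-0.139, -0.88, 0], "angular": [0, 0, 0], "gripper": 0.75}, {"travel": [-0.139, -0.88, 0], "angular": [0, 0, 0], "gripper": 0.75}, {"travel": [-0.139, -0.88, 0], "angular": [0, 0, 0], "gripper": 0.75}, {"travel": [-0.139, -0.88, 0], "angular": [0, 0, 0], "gripper": 0.5}, {"travel": [-0.139, -0.88, 0], "angular": [0, 0, 0], "gripper": 0.5}]}}

```text
t: 28.15
tool_pos: [0.4749, -0.1307, 0.2425]
tool_rot: [-0.407, -3.112, -0.001]
contact_force: [1.2, 0.3, 0.5]
opening: 0.0429
grip_force: 0.0
```

Request:
{"method": "step_arm", "body": {"targets": [{"travel": [-0.01, -0.08, 0], "angular": [0, 0, 0], "gripper": 0.5}, {"travel": [-0.01, -0.08, 0], "angular": [0, 0, 0], "gripper": 0.5}, {"travel": [-0.01, -0.08, 0], "angular": [0, 0, 0], "gripper": 0.5}, {"travel": [-0.01, -0.08, 0], "angular": [0, 0, 0], "gripper": 0.5}]}}

```text
t: 28.55
tool_pos: [0.4702, -0.1762, 0.2433]
tool_rot: [-0.406, -3.113, -0.002]
contact_force: [0.0, 0.9, 0.1]
opening: 0.0424
grip_force: 0.0
```

```bash
python3 - <<'E'
from h import *
c=cam('wrist','w9.png'); o=ctrl.get_obs(); print(o['tool_pos'],o['tool_rot'],o['opening'])
p=proj(c,(.4575,-.2137,.044));print(p)
g=cv2.GaussianBlur(cv2.cvtColor(c[0],cv2.COLOR_RGB2GRAY),(5,5),0)
for C in (cv2.HoughCircles(g,cv2.HOUGH_GRADIENT,1,10,param1=80,param2=18,minRadius=22,maxRadius=50)[0]): 
    if np.hypot(*(C[:2]-p))<40: print(C.round(1),ray(c,C[0],C[1],.044))
E
```

```text
[ 0.47040464 -0.1759118   0.24353458] [-4.04875131e-01 -3.11393753e+00 -1.39751640e-03] 0.04308132311109414
[244.7 182.7]
[247.5 182.5  27.4] [ 0.4582 -0.2105  0.044 ]
[252.5 173.5  25.2] [ 0.4494 -0.2017  0.044 ]
```

Request:
{"method": "step_arm", "body": {"targets": [{"travel": [-0.003, -0.007, -0.05], "angular": [0, 0, 0], "gripper": 0.5}, {"travel": [-0.003, -0.007, -0.11], "angular": [0, 0, 0], "gripper": 0.5}, {"travel": [-0.003, -0.007, -0.17], "angular": [0, 0, 0], "gripper": 0.5}, {"travel": [-0.003, -0.007, -0.2], "angular": [0, 0, 0], "gripper": 0.5}, {"travel": [-0.003, -0.007, -0.206], "angular": [0, 0, 0], "gripper": 0.5}, {"travel": [-0.003, -0.007, -0.206], "angular": [0, 0, 0], "gripper": 0.5}, {"travel": [-0.003, -0.007, -0.206], "angular": [0, 0, 0], "gripper": 0.5}]}}

```text
t: 29.3
tool_pos: [0.4699, -0.1814, 0.1226]
tool_rot: [0.406, 3.113, -0.002]
contact_force: [-0.0, -0.6, 0.1]
opening: 0.043
grip_force: 0.0
```

```bash
python3 - <<'E'
from h import *
c=cam('wrist'); o=ctrl.get_obs(); print(o['tool_pos'],o['tool_rot'],o['opening'])
im=c[0][:,:,::-1].copy(); P=np.array([.4595,-.2115,.044])
for q in np.linspace(0,2*np.pi,24,endpoint=False):
    u=proj(c,P+.0355*np.array([np.cos(q),np.sin(q),0])); cv2.circle(im,tuple(int(round(a)) for a in u),1,(0,0,255),-1)
print(proj(c,P))
g=c[0]
cv2.imwrite('pics/w10.png',cv2.resize(im[80:340,120:440],None,fx=2.3,fy=2.3))
E
```

```text
[ 0.46997903 -0.18164512  0.12286607] [ 4.06015825e-01  3.11216496e+00 -1.95453923e-03] 0.042769658224837664
[238.1 216.5]
```

View pics/w10.png

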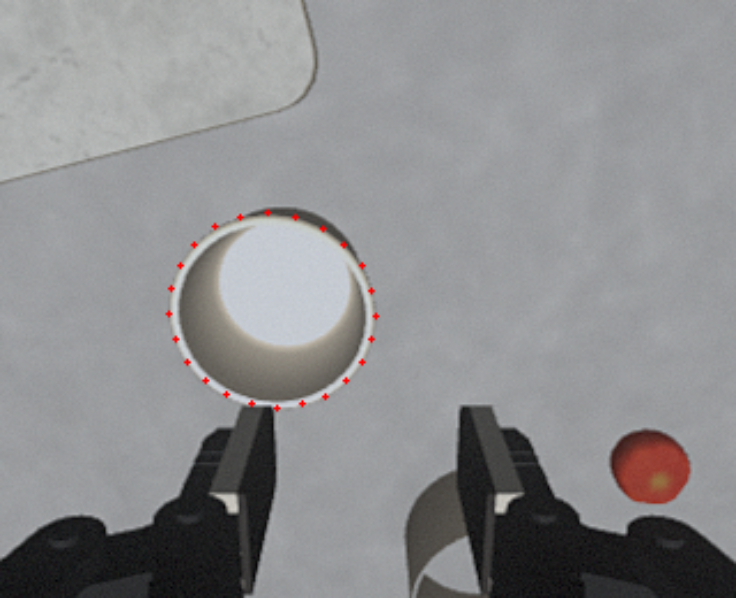

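The wrist view shows the ramekin rim matching the projected circle at (.4595,-.2115). The ring is behind and clear of the gripper. Descend over the near-left rim and pinch.

Request:
{"method": "step_arm", "body": {"targets": [{"travel": [-0.003, 0.002, -0.03], "angular": [0, 0, 0], "gripper": 0.5}, {"travel": [-0.003, 0.002, -0.07], "angular": [0, 0, 0], "gripper": 0.5}, {"travel": [-0.003, 0.002, -0.11], "angular": [0, 0, 0], "gripper": 0.5}, {"travel": [-0.003, 0.002, -0.14], "angular": [0, 0, 0], "gripper": 0.5}, {"travel": [-0.003, 0.002, -0.16], "angular": [0, 0, 0], "gripper": 0.5}, {"travel": [-0.003, 0.002, -0.174], "angular": [0, 0, 0], "gripper": 0.5}, {"travel": [-0.003, 0.002, -0.178], "angular": [0, 0, 0], "gripper": 0.5}, {"travel": [-0.003, 0.002, -0.178], "angular": [0, 0, 0], "gripper": 0.5}, {"travel": [-0.003, 0.002, -0.178], "angular": [0, 0, 0], "gripper": 0.5}]}}

```text
t: 30.25
tool_pos: [0.4677, -0.1807, 0.0151]
tool_rot: [0.408, 3.113, -0.001]
contact_force: [-0.7, -1.4, 0.1]
opening: 0.0424
grip_force: 0.0
```

Request:
{"method": "step_arm", "body": {"squeeze": 30, "targets": [{"travel": [0, 0, 0], "angular": [0, 0, 0], "gripper": 0.3}, {"travel": [0, 0, 0], "angular": [0, 0, 0], "gripper": 0.2}, {"travel": [0, 0, 0], "angular": [0, 0, 0], "gripper": 0.1}, {"travel": [0, 0, 0], "angular": [0, 0, 0], "gripper": 0}, {"travel": [0, 0, 0], "angular": [0, 0, 0], "gripper": 0}, {"travel": [0, 0, 0], "angular": [0, 0, 0], "gripper": 0}, {"travel": [0, 0, 0], "angular": [0, 0, 0], "gripper": 0}, {"travel": [0, 0, 0], "angular": [0, 0, 0], "gripper": 0}]}}

```text
t: 31.05
tool_pos: [0.4682, -0.1816, 0.0163]
tool_rot: [0.407, 3.113, -0.004]
contact_force: [-2.6, -0.5, 8.7]
opening: 0.0068
grip_force: 28.6
```

Request:
{"method": "step_arm", "body": {"squeeze": 40, "targets": [{"travel": [0, 0, 0.006], "angular": [0, 0, 0], "gripper": 0}, {"travel": [0, 0, 0.02], "angular": [0, 0, 0], "gripper": 0}, {"travel": [0, 0, 0.05], "angular": [0, 0, 0], "gripper": 0}, {"travel": [0, 0, 0.09], "angular": [0, 0, 0], "gripper": 0}, {"travel": [0, 0, 0.14], "angular": [0, 0, 0], "gripper": 0}, {"travel": [0, 0, 0.19], "angular": [0, 0, 0], "gripper": 0}, {"travel": [0, 0, 0.24], "angular": [0, 0, 0.05], "gripper": 0}, {"travel": [-0.002, 0.02, 0.29], "angular": [0, 0, 0.15], "gripper": 0}, {"travel": [-0.006, 0.05, 0.32], "angular": [0, 0, 0.28], "gripper": 0}, {"travel": [-0.011, 0.095, 0.333], "angular": [0, 0, 0.42], "gripper": 0}]}}

```text
t: 32.05
tool_pos: [0.4609, -0.1234, 0.2165]
tool_rot: [-0.113, 3.136, -0.002]
contact_force: [1.3, 0.0, -1.1]
opening: 0.0055
grip_force: 39.5
```

Request:
{"method": "step_arm", "body": {"targets": [{"travel": [-0.006, 0.05, 0], "angular": [0, 0, 0.14], "gripper": 0}, {"travel": [-0.012, 0.1, 0], "angular": [0, 0, 0.28], "gripper": 0}, {"travel": [-0.018, 0.15, 0], "angular": [0, 0, 0.42], "gripper": 0}, {"travel": [-0.023, 0.2, 0], "angular": [0, 0, 0.56], "gripper": 0}, {"travel": [-0.029, 0.25, 0], "angular": [0, 0, 0.7], "gripper": 0}, {"travel": [-0.035, 0.3, 0], "angular": [0, 0, 0.84], "gripper": 0}, {"travel": [-0.041, 0.35, 0], "angular": [0, 0, 0.98], "gripper": 0}, {"travel": [-0.047, 0.4, 0], "angular": [0, 0, 1], "gripper": 0}, {"travel": [-0.053, 0.45, 0], "angular": [0, 0, 1], "gripper": 0}, {"travel": [-0.058, 0.5, 0], "angular": [0, 0, 1], "gripper": 0}]}}

```text
t: 33.05
tool_pos: [0.4245, 0.178, 0.2135]
tool_rot: [1.302, -2.858, -0.001]
contact_force: [0.7, 0.1, -0.3]
opening: 0.0056
grip_force: 39.4
```

Request:
{"method": "step_arm", "body": {"targets": [{"travel": [-0.006, 0.05, 0], "angular": [0, 0, 0.14], "gripper": 0}, {"travel": [-0.011, 0.1, 0], "angular": [0, 0, 0.28], "gripper": 0}, {"travel": [-0.016, 0.15, 0], "angular": [0, 0, 0.42], "gripper": 0}, {"travel": [-0.019, 0.18, 0], "angular": [0, 0, 0.54], "gripper": 0}, {"travel": [-0.019, 0.19, 0], "angular": [0, 0, 0.58], "gripper": 0}, {"travel": [-0.019, 0.19, 0], "angular": [0, 0, 0.58], "gripper": 0}, {"travel": [-0.019, 0.19, 0], "angular": [0, 0, 0.58], "gripper": 0}, {"travel": [-0.019, 0.19, 0], "angular": [0, 0, 0.58], "gripper": 0}]}}

```text
t: 33.85
tool_pos: [0.4142, 0.2899, 0.2138]
tool_rot: [1.912, -2.493, 0.0]
contact_force: [0.9, 0.4, -1.3]
opening: 0.0056
grip_force: 39.5
```

```bash
python3 - <<'E'
from h import *
c=cam('wrist'); o=ctrl.get_obs(); t=o['tool_pos'];print(t,o['tool_rot'],o['opening'],o['contact_force'],o['q'].round(2))
im=c[0][:,:,::-1].copy()
def circ(P,r,col):
    for q in np.linspace(0,2*np.pi,24,endpoint=False):
        u=proj(c,P+r*np.array([np.cos(q),np.sin(q),0])); cv2.circle(im,tuple(int(round(a)) for a in u),1,col,-1)
a=np.radians(-15)
z0=t[2]-.0155
ctr=np.array([t[0]+.032*np.cos(a),t[1]+.032*np.sin(a),z0+.044]); circ(ctr,.0355,(0,0,255)); print(ctr)
b=np.array([.4440,.2852,.038]);R=np.array([[np.cos(a),-np.sin(a)],[np.sin(a),np.cos(a)]])
for s in np.linspace(-.043,.043,9):
    for e in((s,.043),(s,-.043),(.043,s),(-.043,s)):
        u=proj(c,b+np.r_[R@e,0]); cv2.circle(im,tuple(int(round(x)) for x in u),1,(0,255,0),-1)
cv2.imwrite('pics/w11.png',im)
E
```

```text
[0.41426896 0.28990955 0.213884  ] [ 1.91183743e+00 -2.49272767e+00  2.00713458e-04] 0.005493091741504252 [-0.7558847  -0.12739353 -0.15779593] [ 0.46 -0.23  1.9  -0.    1.46 -2.42]
[0.44517859 0.28162735 0.242384  ]
```

View pics/w11.png

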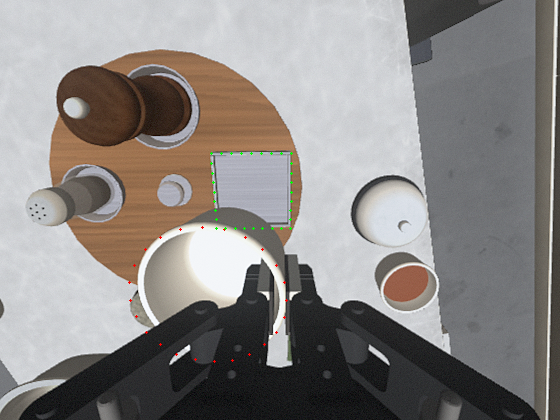

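The wrist view shows the ramekin hanging level, its rim centre about 2 mm nearer the gripper than predicted. The projected tray outline fits the tray at (252,190), so the disc has not turned. Mill and salt are standing. Lower the ramekin.

Request:
{"method": "step_arm", "body": {"targets": [{"travel": [0.001, 0.005, -0.02], "angular": [0, 0, 0], "gripper": 0}, {"travel": [0.001, 0.005, -0.06], "angular": [0, 0, 0], "gripper": 0}, {"travel": [0.001, 0.005, -0.11], "angular": [0, 0, 0], "gripper": 0}, {"travel": [0.001, 0.005, -0.16], "angular": [0, 0, 0], "gripper": 0}, {"travel": [0.001, 0.005, -0.2], "angular": [0, 0, 0], "gripper": 0}, {"travel": [0.001, 0.005, -0.235], "angular": [0, 0, 0], "gripper": 0}, {"travel": [0.001, 0.005, -0.26], "angular": [0, 0, 0], "gripper": 0}, {"travel": [0.001, 0.005, -0.27], "angular": [0, 0, 0], "gripper": 0}, {"travel": [0.001, 0.005, -0.272], "angular": [0, 0, 0], "gripper": 0}, {"travel": [0.001, 0.005, -0.272], "angular": [0, 0, 0], "gripper": 0}]}}

```text
t: 34.9
tool_pos: [0.4154, 0.294, 0.0515]
tool_rot: [-1.913, 2.49, -0.001]
contact_force: [0.6, 0.5, -1.1]
opening: 0.0055
grip_force: 39.5
```

Request:
{"method": "step_arm", "body": {"targets": [{"travel": [0, 0, -0.002], "angular": [0, 0, 0], "gripper": 0}, {"travel": [0, 0, -0.004], "angular": [0, 0, 0], "gripper": 0}, {"travel": [0, 0, -0.004], "angular": [0, 0, 0], "gripper": 0}]}}

```text
t: 35.2
tool_pos: [0.4154, 0.2942, 0.0494]
tool_rot: [-1.913, 2.49, -0.0]
contact_force: [-1.6, 0.3, 2.5]
opening: 0.0056
grip_force: 40.8
```

Request:
{"method": "step_arm", "body": {"targets": [{"travel": [0, 0, -0.001], "angular": [0, 0, 0], "gripper": 0}, {"travel": [0, 0, -0.002], "angular": [0, 0, 0], "gripper": 0}, {"travel": [0, 0, -0.002], "angular": [0, 0, 0], "gripper": 0}]}}

```text
t: 35.5
tool_pos: [0.4154, 0.2947, 0.0489]
tool_rot: [-1.913, 2.489, 0.001]
contact_force: [-5.1, 0.9, 7.9]
opening: 0.005
grip_force: 43.3
```

```bash
python3 - <<'E'
from h import *
c=cam('wrist','w12.png'); o=ctrl.get_obs(); print(o['tool_pos'],o['contact_force'],o['wrist_torque'])
b=np.array([.4440,.2852,0]); print('rim pred c',proj(c,b+[0,0,.073]),proj(c,b+[.0355,0,.073]),proj(c,b+[0,.0355,.073]),proj(c,b+[-.0355,0,.073]),proj(c,b+[0,-.0355,.073]))
hsv=cv2.cvtColor(c[0],cv2.COLOR_RGB2HSV); m=((hsv[:,:,2]>185)&(hsv[:,:,1]<40)).astype(np.uint8)
# bright component near prediction
n,l,s,ct=cv2.connectedComponentsWithStats(m)
for i in range(1,n):
    if s[i,4]>80 and 100<ct[i][0]<300 and 100<ct[i][1]<400: print(s[i],ct[i].round(1))
E
```

```text
[0.41542894 0.29470769 0.04886656] [-3.59211665  1.01114044  8.01275421] [0.05932075 0.3257273  0.009521  ]
rim pred c [214.2 290.4] [143.4 306.9] [237.1 349.4] [288.1 273.2] [187.4 221.3]
[ 137  225  148  115 6262] [213.5 265.9]
[267 339  25  28 336] [281.9 356.3]
```

The rim lies where a seated ramekin should (left edge 137 against 138 predicted, top 225 against 224). Release.

Request:
{"method": "step_arm", "body": {"squeeze": 20, "targets": [{"travel": [0, 0, 0.0015], "angular": [0, 0, 0], "gripper": 0.06}, {"travel": [0, 0, 0.0015], "angular": [0, 0, 0], "gripper": 0.1}, {"travel": [0, 0, 0.0015], "angular": [0, 0, 0], "gripper": 0.15}, {"travel": [0, 0, 0.0015], "angular": [0, 0, 0], "gripper": 0.22}, {"travel": [0, 0, 0.0015], "angular": [0, 0, 0], "gripper": 0.3}, {"travel": [0, 0, 0.0015], "angular": [0, 0, 0], "gripper": 0.35}, {"travel": [0, 0, 0.0015], "angular": [0, 0, 0], "gripper": 0.35}]}}

```text
t: 36.25
tool_pos: [0.4147, 0.2937, 0.0479]
tool_rot: [1.914, -2.491, -0.0]
contact_force: [0.8, -0.2, 0.0]
opening: 0.0299
grip_force: 0.0
```

Request:
{"method": "step_arm", "body": {"targets": [{"travel": [0, 0, 0.01], "angular": [0, 0, 0], "gripper": 0.35}, {"travel": [0, 0, 0.03], "angular": [0, 0, 0], "gripper": 0.35}, {"travel": [0, 0, 0.06], "angular": [0, 0, 0], "gripper": 0.35}, {"travel": [0, 0, 0.1], "angular": [0, 0, 0], "gripper": 0.35}, {"travel": [0, 0, 0.16], "angular": [0, 0, 0], "gripper": 0.35}, {"travel": [0, 0, 0.22], "angular": [0, 0, 0], "gripper": 0.35}, {"travel": [0, 0, 0.28], "angular": [0, 0, 0], "gripper": 0.35}, {"travel": [0, 0, 0.33], "angular": [0, 0, 0], "gripper": 0.35}, {"travel": [0, 0, 0.33], "angular": [0, 0, 0], "gripper": 0.35}, {"travel": [0, 0, 0.33], "angular": [0, 0, 0], "gripper": 0.35}]}}

```text
t: 37.25
tool_pos: [0.4151, 0.294, 0.2478]
tool_rot: [-1.913, 2.489, -0.001]
contact_force: [0.3, -0.2, -0.6]
opening: 0.0301
grip_force: 0.0
```

```bash
cat > e.py <<'E'
from h import *
c=cam('wrist','w13.png'); o=ctrl.get_obs(); print(o['t'],o['tool_pos'])
b=np.array([.4440,.2852,0])
hsv=cv2.cvtColor(c[0],cv2.COLOR_RGB2HSV); m=((hsv[:,:,2]>185)&(hsv[:,:,1]<40)).astype(np.uint8)
n,l,s,ct=cv2.connectedComponentsWithStats(m)
p=proj(c,b+[0,0,.073]); print('pred',p)
P=np.array([proj(c,b+[.0355*np.cos(q),.0355*np.sin(q),.073]) for q in np.linspace(0,6.28,60)]); print('pred box',P.min(0),P.max(0))
for i in range(1,n):
    if s[i,4]>80 and np.hypot(*(ct[i]-p))<60: print(s[i,:2],s[i,:2]+s[i,2:4],s[i,4],ct[i].round(1))
E
python3 e.py
```

```text
37.3 [0.41446322 0.29363849 0.24606159]
pred [252.2 187.9]
pred box [220.  155.5] [284.3 218. ]
[0 0] [441 367] 83321 [203.5 154.1]
[219 146] [290 220] 3545 [257.  177.5]
```

Request:
{"method": "step_arm", "body": {"targets": [{"travel": [0, -0.06, 0.02], "angular": [0, 0, 0], "gripper": 0.35}, {"travel": [0, -0.7, 0.02], "angular": [0, 0, 0], "gripper": 0.35}, {"travel": [0, -0.7, 0.02], "angular": [0, 0, 0], "gripper": 0.35}, {"travel": [0, -0.7, 0.02], "angular": [0, 0, 0], "gripper": 0.35}, {"travel": [0, -0.7, 0.02], "angular": [0, 0, 0], "gripper": 0.35}, {"travel": [0, -0.7, 0.02], "angular": [0, 0, 0], "gripper": 0.35}, {"travel": [0, -0.7, 0.02], "angular": [0, 0, 0], "gripper": 0.35}, {"travel": [0, -0.7, 0.02], "angular": [0, 0, 0], "gripper": 0.35}, {"travel": [0, -0.7, 0.02], "angular": [0, 0, 0], "gripper": 0.35}, {"travel": [0, -0.7, 0.02], "angular": [0, 0, 0], "gripper": 0.35}]}}

```text
t: 38.3
tool_pos: [0.4323, -0.0705, 0.2551]
tool_rot: [1.826, -2.522, 0.028]
contact_force: [0.4, 0.5, -0.3]
opening: 0.0298
grip_force: 0.0
```

```bash
cat > f.py <<'E'
from h import *
import pickle
c0=pickle.load(open('c0.pkl','rb'))['top']; c=cam('top','t9.png'); cs=cam('scene','s9.png')
A,B=[cv2.cvtColor(x[0],cv2.COLOR_RGB2GRAY).astype(float)[167:273,132:242] for x in(c0,c)]
# disc rotation: compare wood-grain image with rotated start image, robustly
ct=(186.6-132,218.8-167); yy,xx=np.mgrid[:106,:110]; r=np.hypot(xx-ct[0],(yy-ct[1]))
best=[]
for a in np.arange(-6,6.1,.5):
    W=cv2.warpAffine(A,cv2.getRotationMatrix2D(ct,a,1),(110,106)); d=np.abs(W-B)[r<46]; best.append((np.minimum(d,15).mean().round(3),a))
print(sorted(best)[:4])
hsv=cv2.cvtColor(c[0],cv2.COLOR_RGB2HSV)
m=((hsv[:,:,2]>190)&(hsv[:,:,1]<25)).astype(np.uint8); n,l,s,ce=cv2.connectedComponentsWithStats(m[167:273,132:242])
for i in range(1,n):
    if s[i,4]>30: print('white',s[i],(ce[i]+[132,167]).round(1))
print('pred ram rim',proj(c,(.4417,.2832,.073)),'floor',proj(c,(.4417,.2832,.035)))
for n,p in[('mill ball',(.5038,.1753,.177)),('salt top',(.6117,.2374,.117)),('jar top',(.5496,.3453,.125))]:print(n,'top',proj(c,p),'scene',proj(cs,p))
g=cv2.resize(cv2.cvtColor(c[0],cv2.COLOR_RGB2GRAY)[160:275,135:240],None,fx=1,fy=1)
hc=cv2.HoughCircles(cv2.resize(g,None,fx=4,fy=4,interpolation=cv2.INTER_CUBIC),cv2.HOUGH_GRADIENT,1,25,param1=80,param2=22,minRadius=20,maxRadius=60)
for C in hc[0]: print((C/4+[135,160,0]).round(1))
E
python3 f.py
```

```text
[(np.float64(6.891), np.float64(-0.5)), (np.float64(6.952), np.float64(-1.0)), (np.float64(6.977), np.float64(0.0)), (np.float64(6.992), np.float64(0.5))]
white [ 34  72  19  19 279] [174.9 247.8]
pred ram rim [173.  245.5] floor [176.  247.1]
mill ball top [207.1 218. ] scene [192.9 149.2]
salt top top [190.  182.9] scene [199.9 135.3]
jar top top [148.6 203.4] scene [150.6 134.5]
[172.9 248.1  12.4]
[214.1 227.9  11. ]
[194.4 189.9  10.7]
[153.9 206.9  14.3]
[148.1 203.1   7.8]
[186.1 217.9   7. ]
[199.6 186.4   6.3]
```

```bash
python3 - <<'E'
from h import *
import pickle
c0=pickle.load(open('c0.pkl','rb'))
for n,ctr in(('top',(.5267,.2603)),):
    a=c0[n]; b=cam(n)
    th=np.radians(np.arange(0,360,.5)); rr=np.arange(.02,.138,.002)
    P=np.array([[(ctr[0]+r*np.cos(t),ctr[1]+r*np.sin(t),.026) for t in th] for r in rr])
    q=(P.reshape(-1,3)@a[2].T+a[3])@a[1].T; q=(q[:,:2]/q[:,2:]).astype(np.float32).reshape(len(rr),len(th),2)
    U=[cv2.remap(x[0],q[...,0],q[...,1],cv2.INTER_CUBIC) for x in(a,b)]
    M=[cv2.cvtColor(u,cv2.COLOR_RGB2HSV)[...,1]>110 for u in U]
    g=[cv2.cvtColor(u,cv2.COLOR_RGB2GRAY).astype(float) for u in U]
    res=[]
    for k in range(-12,13):
        s=np.roll(g[0],k,1); m=np.roll(M[0],k,1)&M[1]; res.append((np.corrcoef(s[m],g[1][m])[0,1].round(4),k*.5))
    print(sorted(res)[::-1][:5], m.sum())
print(ctrl.get_obs()['dq'].round(3))
E
```

```text
[(np.float64(0.2838), 0.0), (np.float64(0.2775), -0.5), (np.float64(0.2729), 0.5), (np.float64(0.2552), -1.0), (np.float64(0.2547), 1.0)] 25352
[ 0.011 -0.012  0.001 -0.     0.001  0.002]
```

The disc has not rotated. All four are in place and the arm is clear, so I'll hand in.

Request:
{"method": "step_arm", "body": {"targets": [{"travel": [0, 0, 0], "angular": [0, 0, 0], "gripper": 0.35}, {"travel": [0, 0, 0], "angular": [0, 0, 0], "gripper": 0.35}, {"travel": [0, 0, 0], "angular": [0, 0, 0], "gripper": 0.35}]}}

```text
t: 38.75
tool_pos: [0.4325, -0.0697, 0.2567]
tool_rot: [1.829, -2.521, 0.032]
contact_force: [-0.1, 1.0, -0.9]
opening: 0.0298
grip_force: 0.0
```

```bash
python3 -c "
from station import ctrl
print(ctrl.finish_job())"
```

```text
the job is handed in; nothing more can be done
None
```

I set the mill, salt, jar and ramekin in their holders in that order and handed the job in at about 39 s; the carousel showed no measurable turn, though I checked the final jar and ramekin placement by measurement only, not in a picture.

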